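Set a creamer tray's spring follower to its load mark and hold it locked

ROBOT

A 6-joint arm with a two-finger parallel gripper is mounted at the origin on a cart in front of the work surface, level with it; the furniture and walls round the work are solid. World frame = base frame: x ahead of the robot, y to its left, z up, the work surface at z = 0. Lengths are in m, angles in rad, forces in N, time in s.
With the tool pointing down it reaches from about 0.425 to 0.925 m from the base axis. Payload 12.5 kg.
Tool frame: the origin (TCP) lies at the very end of the fingers, on their centre line; the grasp point (between the pads) lies 19 mm behind it; z points along the fingers, y is the line along which they close (so a half turn about z gives the same grasp; the last joint's range is limited). The gripper opens to 85 mm and grips with 20 to 120 N. Pads are 22 mm wide; open, the fingers measure 114 mm over their backs; the gripper's body (76 mm by 85 mm) begins 54 mm behind the grasp point. The pads swing forward as they close: fully open they stand 13 mm farther back than shut.
Start: joints at [-1.424, 0.491, 1.559, -0, 1.092, -0.106], TCP at [0.156, -0.605, 0.231] pointing down, gripper open.
Joint ranges: [-3.1, 3.1], [-0.84, 2.19], [0.05, 2.79], [-1.13, 4.28], [0.06, 2.93], [-2.69, 2.69]. Speed limits (rad/s): [2.22, 2.22, 2.79, 3.14, 3.14, 3.14].

INTERFACE

Orientations are given as a rotation vector (axis times angle).
In Python, from station import env gives the robot as it stands.
- The arm moves only by the shell command python3 -m crank 'ROWS' [FORCE]. ROWS is JSON, a list of rows, each a list of 3 entries, a list of its own where there are three numbers: the shift along the tool's x, y, z scaled (see below), then the turn about the tool's z scaled (see below), then the closure, from -1 (fully open) to 1 (shut). A call has 1 to 10 rows; each row is the pose to reach, as a shift and turn from the pose commanded when the call began, along the tool's axes at that moment, turning the shorter way round; what a row does not reach only later rows make up. The controller multiplies each number of a shift by 0.3 m and each number of a turn by pi rad. A row lasts 1/8 s, in which the tool goes at most 62.5 mm and 10.7 degrees, less where a joint would pass 70% of its speed; a pose out of reach is approached as far as the arm can. A call with a number of a shift or a turn outside -1 to 1 is refused whole. A call with a gripper value outside its range is refused whole. The fingers move at their own pace and stop on an object; FORCE is the grip in N (left out, the last holds). Time passes only in rows, so rows that repeat a pose let the fingers close. It gives the time, the measured TCP pose, the force, the opening and the grip force at its end, in the units of the state.
- env.get_state(): the state, without advancing time (a new reading comes with each control period).
- env.capture(name): name is "side" or "top" or "wrist"; returns a dict with "pixels" (420x560x3 uint8, red, green, blue), "range_z" (420x560 float32, m along the optical axis (not along the pixel's ray), 0 where there is no reading), "intrinsics" (3x3 intrinsics, pixels), "k1" (the pictures are not rectified: a ray, as slopes to the right and down, at radius r is drawn at 1 + k1 r^2 times it, then the intrinsics apply), "eye" and "attitude" of the camera in the world; the wrist camera has in their place "hand_eye" (4x4, takes a point from camera to tool coordinates, whose origin is the TCP and whose axes are the flange's). Camera axes: x right, y up, looking along -z (the intrinsics and any distortion apply to the point x, -y, -z); pixel columns grow to the right and rows downward; lengths in m; the calibration is good to about 2 mm. A picture is of the moment at which its call begins: read the wrist's pose just before it.
- env.hand_in(): hands the job in; it is judged then, once.
The state is a dict: "t": time; "q": joint angles; "qd": joint speeds; "joint_efforts": joint torques, N m; "eef_pos": TCP position; "ee_rot": TCP orientation; "contact_force": force on the tool from outside, world axes, zero at the start; "ft_torque": the same for the moment, N m; "gripper_width": finger opening in m; "grasp_force": force on a finger pad.
Only numpy, scipy, OpenCV 4.12 (cv2) and the standard library are available. Lean on these libraries where they do the work, as an engineer would, in place of code of your own. Each camera call takes 0.05 s, during which the arm holds its last target. There are 200 camera calls.

TASK

The creamer tray is to be refilled: first take out the creamer pod that fell onto the runner behind the spring-loaded follower and drop it into the steel waste pan. Then reach down into the follower's finger pocket, draw the follower back against its spring until its pointer stands at the red marker clip, and while holding it there, with the lever still open until then, squeeze the red cam lever fully closed against the grip block. Finish still holding: fingers gripping block and closed lever, pointer at the marker, so the tray can be loaded. Leave the marker clip and everything else on the counter where it is.

Things in the scene. Friction and masses are not known exactly. Their poses are not given: they have to be found in the camera images.
- pusher_tray: Fixed steel tray, bed 250x112 mm, 9 mm high. Origin at its underside; x = along the runner to the back end (away from the robot, up to 0.2 rad askew), y to the left. Bed: x -150 to 100, y -56 to 56 mm. White runner y -25 to 25, top z 18. Clear fences 36 mm high at y +-32.5, x -148 to -28; front lip 35 mm high at x -148; rear stop x 85 to 95, 33 mm high. Scale on the right margin.
- waste_pan: Open rectangular steel pan, fixed, 104 (x) x 150 (y) x 62 mm high, walls 3 mm, rim 8 mm wider all round. Origin under the middle of its floor; inside floor at z = 3 mm. One old pod already lies in its right (-y) half. The juice dispenser stands behind it, from 0.54 m in front of the robot on, its tank and tap reaching towards the tray: carry the pod round in front of it.
- spoiled_pod: The pod to throw away: white plastic creamer with foil lid, 38 x 45 x 21 mm, widest at the rim on top, narrower at the foot, 11 to 18 g. Stands upright on the runner (foot 18 mm above the counter) behind the follower, tray x 15 to 50 mm, turned any way. Origin under the middle of its foot.
- follower_travel (a joint): Follower carriage's travel along the runner (tray +x, backward), m: 0 = front, where a spring holds it at the start; 0.155 = rearmost. Spring pull to the front 3.5 N at 0, 5 N at 0.15, and 0.5 N friction. Let go with the lever open it runs back to the front; with the lever closed the cam clamps it to the runner.
- follower: Follower carriage. Origin on the runner's top (18 mm above the counter), axes as the tray's; at tray x = -111 mm when joint is 0. Grey grip block x -23 to 23, y -12 to 8, z to 58 mm. Black pusher plate in front, x -27 to -23, y +-28, z to 45. Black pull flange behind, x 23 to 28, y -42 to 50, z 26 to 60. Fingers go down between plate and flange, and push the flange back.
- grip_point (a point): Height to grip at: 48 mm above the runner's top (66 mm above the counter), at x = 0, y = -2 mm of follower. Fingertips may go down to 43 mm above the counter here: saddle and fences beside block and lever are lower.
- lever_angle (a joint): Angle of the red cam lever, rad: 0 = open, leaning 0.7 rad to the tray's left (+y); 0.7 = closed, upright against the block. Starts at 0 to 0.12, stays where left. Hinge along the runner at y 12, z 16.5 mm of follower. Closing takes up to 20 N at the paddle. Closed, block and lever span y -12 to 15 mm; open, the tip reaches y 40. Centre the hand at y 1.5 before squeezing.
- cam_lever: Red cam lever with a paddle 30 (x) x 6 x 34 mm; its origin lies on the lever's hinge, its z axis points along the lever to the tip; closed, z is upright.
- lever_tip (a point): Middle of the paddle's outer end, 38.5 mm from the hinge.
- pointer_tip (a point): Tip of the follower's yellow pointer, on its right side at the flange: x = 25.5, y = -46, z = 8 mm of follower.
- marker_line (a point): White line in the middle of the red marker clip, 10 mm wide along the tray, on the scale at the tray's right edge, 14 mm above the counter; anywhere from tray x -15 to 45 mm. Pointer set = it stands over the clip, line on line (same tray x). The clip can be pushed along the scale: do not touch it.
- fresh_pod_1: Bystander, leave alone: fresh creamer pod, 38 x 45 x 21 mm, upright on the counter left of the tray; origin under its foot.
- fresh_pod_2: Bystander, leave alone: fresh creamer pod, 39 x 42 x 21 mm, beside the other; origin under its foot.
- cup_1: Bystander, leave alone: white ribbed plastic cup upside down, 70 mm wide, 60 mm high, far left; origin at the counter.
- cup_2: Bystander, leave alone: second such cup.
- tumblers_13: Bystander, leave alone: clear tumbler upside down, 70 mm wide, 98 mm high, behind the tray; origin at the counter.
Things that resemble listed ones, but are neither listed nor needed, are in the scene too. What is shaped like the spoiled_pod but blue is not meant.

How it is judged:
By the outcome, as a careful person would: the job done as asked, in the order asked, and still so for the second after the job is handed in, while the arm keeps its last pose, push and grip.
It also fails if it takes over 51 s, if anything falls off the work surface, if the arm or the gripper's body presses on something with over 40 N, if the wrist force passes 120 N, or if a joint passes its speed limit or range.

## Working session

There is one attempt and no reset: what is moved stays moved. The work goes in short steps, Python scripts to look and compute and a shell command to move; the robot and the scene stay as the last step left them, time stands still between calls to the robot, and variables do not carry over. Pictures are saved under pics/ and viewed, at most 10 in all, crops included, and the job is handed in when it is done.

```bash
mkdir -p pics; ls
cat > h.py <<'E'
import numpy as np, cv2
from scipy.spatial.transform import Rotation as R
from station import env
def cap(name,png=None):
    s=env.get_state(); c=env.capture(name); c['s']=s
    if name=='wrist':
        T=np.eye(4);T[:3,:3]=R.from_rotvec(s['ee_rot']).as_matrix();T[:3,3]=s['eef_pos'];c['T']=T@np.array(c['hand_eye'])
    else:
        T=np.eye(4);a=np.array(c['attitude'],float)
        T[:3,:3]=a if a.shape==(3,3) else R.from_rotvec(a).as_matrix();T[:3,3]=c['eye'];c['T']=T
    if png: cv2.imwrite('pics/'+png,c['pixels'][:,:,::-1]); np.savez('pics/'+png[:-4],**{k:c[k] for k in('pixels','range_z','intrinsics','k1','T')})
    return c
def load(n): return dict(np.load('pics/'+n+'.npz'))
def rays(c,uv):
    K=np.array(c['intrinsics']);k=float(c['k1'])
    p=cv2.undistortPoints(np.array(uv,float).reshape(-1,1,2),K,np.array([k,0,0,0,0]),None).reshape(-1,2)
    d=np.c_[p[:,0],-p[:,1],-np.ones(len(p))]
    return c['T'][:3,3],d@c['T'][:3,:3].T
def world(c,uv):  # depth
    o,d=rays(c,uv); uv=np.array(uv).reshape(-1,2).astype(int); return o+d*c['range_z'][uv[:,1],uv[:,0]][:,None]
def plane(c,uv,z):
    o,d=rays(c,uv); return o+d*((z-o[2])/d[:,2])[:,None]
E
python3 - <<'E'
from h import *
c=cap('top','top0.png'); print(c['eye'],c['attitude'],c['k1'],c['intrinsics'])
c=cap('side','side0.png'); print(c['eye'],c['attitude'])
print(env.get_state())
E
```

```text
pics
[0.46770334 0.24347564 1.51639705] [ 0.08785814 -0.07059675 -1.57744584] 0.04909675650103401 [[461.74729528   0.         280.49268922]
 [  0.         461.74729528 206.97069697]
 [  0.           0.           1.        ]]
[ 0.47794797 -0.67465688  0.79274718] [ 0.92789103 -0.06716439 -0.10187211]
{'t': 0.1, 'q': array([-1.42362081e+00,  4.91494180e-01,  1.55938711e+00,  4.02485923e-06,
        1.09171116e+00, -1.05589830e-01]), 'qd': array([-1.62433461e-03, -1.85125603e-03, -1.66424221e-03, -7.87795926e-04,
       -1.36108909e-03, -7.93198862e-05]), 'joint_efforts': array([ 2.45739393e-03, -6.19447803e+01, -2.62026733e+01, -1.08528648e-04,
        2.95078680e-03, -3.79365616e-06]), 'eef_pos': array([ 0.15630096, -0.60493337,  0.23078983]), 'ee_rot': array([-3.11554504e+00, -3.95857853e-01,  2.70360283e-05]), 'contact_force': array([-1.53306759, -0.11669513,  0.32540349]), 'ft_torque': array([-0.01360734,  0.01143967, -0.0711129 ]), 'grasp_force': 0.0, 'gripper_width': 0.08522862870983351}
```

View pics/top0.png

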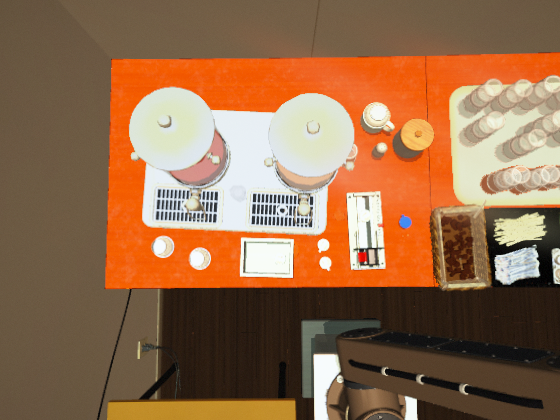

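View pics/side0.png

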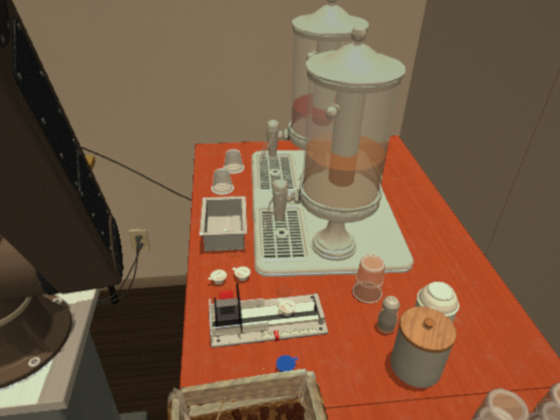

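The top view shows the tray at about (366,231), the pan at (267,258), fresh pods at (323,245) and (325,263) and a blue pod at (405,222). The side view shows the white spoiled pod on the runner at (286,308) and the red marker at (277,335).

Run:
```python
from h import *
np.set_printoptions(precision=4,suppress=True)
c=load('top0')
print(plane(c,[[347,192],[381,192],[385,270],[349,270],[366,231],[371,220],[323,245],[325,263],[405,222]],0.01))
print('pan',plane(c,[[241,238],[292,238],[293,277],[240,277]],0.06), world(c,[[267,258],[366,231],[323,245]]))
c=load('side0')
print(world(c,[[286,308],[277,335],[226,312],[286,364]]))
w=cap('wrist'); print(w['hand_eye'],w['intrinsics'])
print(R.from_rotvec(w['s']['ee_rot']).as_matrix())
```

```text
[[ 0.6676  0.0409  0.01  ]
 [ 0.6665 -0.07    0.01  ]
 [ 0.4135 -0.0751  0.01  ]
 [ 0.414   0.0402  0.01  ]
 [ 0.5392 -0.0178  0.01  ]
 [ 0.5749 -0.035   0.01  ]
 [ 0.4948  0.1224  0.01  ]
 [ 0.4368  0.117   0.01  ]
 [ 0.5675 -0.1444  0.01  ]]
pan [[0.5179 0.3841 0.06  ]
 [0.5166 0.2234 0.06  ]
 [0.3952 0.2216 0.06  ]
 [0.3965 0.387  0.06  ]] [[ 0.4542  0.3046  0.0061]
 [ 0.5387 -0.0159  0.021 ]
 [ 0.4946  0.1235  0.0239]]
[[ 0.5848 -0.0171  0.0391]
 [ 0.5594 -0.0682  0.0159]
 [ 0.4555 -0.0304  0.0572]
 [ 0.5686 -0.142   0.019 ]]
[[-0.0006  0.9599  0.2803  0.072 ]
 [ 1.      0.0004  0.0006  0.0004]
 [ 0.0005  0.2803 -0.9599 -0.1427]
 [ 0.      0.      0.      1.    ]] [[316.7059   0.     278.565 ]
 [  0.     316.7059 209.4433]
 [  0.       0.       1.    ]]
[[ 0.9682  0.2501 -0.0001]
 [ 0.2501 -0.9682  0.001 ]
 [ 0.0001 -0.001  -1.    ]]
```

```bash
python3 -m crank '[[[0.92,-0.77,-0.2],0.08,-1],[[0.92,-0.77,-0.2],0.08,-1],[[0.92,-0.77,-0.2],0.08,-1],[[0.92,-0.77,-0.2],0.08,-1],[[0.92,-0.77,-0.2],0.08,-1],[[0.92,-0.77,-0.2],0.08,-1],[[0.92,-0.77,-0.2],0.08,-1]]' 30
```

```text
t: 1.02
eef_pos: [0.3673, -0.3101, 0.292]
ee_rot: [3.141, 0.009, 0.002]
contact_force: [0.2, 0.1, -0.0]
gripper_width: 0.085
grasp_force: 0.0
```

```bash
python3 -m crank '[[[0.74,-0.97,0],0,-1],[[0.74,-0.97,0],0,-1],[[0.74,-0.97,0],0,-1],[[0.74,-0.97,0],0,-1],[[0.74,-0.97,0],0,-1],[[0.74,-0.97,0],0,-1],[[0.74,-0.97,0],0,-1],[[0.74,-0.97,0],0,-1]]'
python3 - <<'E'
from h import *
c=cap('wrist','w1.png'); print(c['s']['eef_pos'],c['s']['ee_rot'])
E
```

```text
t: 2.02
eef_pos: [0.5871, -0.022, 0.2907]
ee_rot: [3.141, 0.002, -0.002]
contact_force: [-0.4, -0.4, 0.7]
gripper_width: 0.0855
grasp_force: 0.0
[ 0.58707545 -0.02201155  0.29065662] [ 3.14136600e+00  2.02276681e-03 -1.91107311e-03]
```

View pics/w1.png

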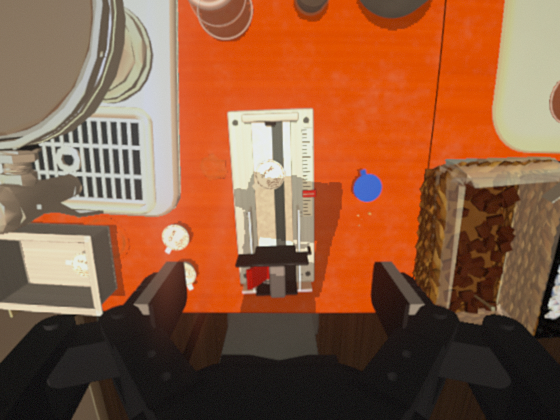

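The wrist view shows the tray (corners at about (228,110), (312,110)), the pod's lid at (268,173), the red clip at (308,193) and the flange at (273,258). The open red lever is at (258,277), and the pan is on the left.

```bash
python3 - <<'E'
from h import *
np.set_printoptions(precision=4,suppress=True)
for n in('top0','w1','side0'):
    c=load(n); v,u=np.mgrid[0:420:2,0:560:2]; uv=np.c_[u.ravel(),v.ravel()]
    P=world(c,uv); ok=(c['range_z'][uv[:,1],uv[:,0]]>0)&(P[:,0]>.35)&(P[:,0]<.8)&(P[:,1]>-.25)&(P[:,1]<.5)&(P[:,2]>.1)&(P[:,2]<.6)
    if n=='w1': ok&=uv[:,1]<250
    Q=P[ok]; 
    for z in np.arange(.1,.6,.1):
        q=Q[(Q[:,2]>=z)&(Q[:,2]<z+.1)]
        if len(q): print(n,z,len(q),np.percentile(q,[1,99],axis=0)[:,:2].ravel(), q[q[:,1]<.25][:,:2].min(0) if (q[:,1]<.25).any() else '')
E
python3 -m crank '[[[-0.09,0,0.2],0,-1],[[-0.09,0,0.4],0,-1],[[-0.09,0,0.4],0,-1],[[-0.09,0,0.4],0,-1]]'
python3 - <<'E'
from h import *
c=cap('wrist','w2.png'); print(c['s']['eef_pos'],c['s']['ee_rot'])
E
```

```text
top0 0.1 183 [ 0.3689 -0.2454  0.7992  0.4956] [ 0.3632 -0.2494]
top0 0.2 305 [0.579  0.11   0.788  0.4996] [0.5777 0.0985]
top0 0.30000000000000004 192 [0.6459 0.1237 0.7734 0.4956] [0.6456 0.1116]
top0 0.4 727 [0.6439 0.0919 0.7983 0.4921] [0.6396 0.0867]
top0 0.5 1385 [0.6569 0.1067 0.7979 0.4976] [0.6436 0.0972]
w1 0.1 1424 [ 0.5246 -0.2441  0.7371  0.1978] [ 0.516  -0.2496]
w1 0.2 3880 [0.584  0.0903 0.7301 0.1873] [0.5761 0.0888]
side0 0.1 754 [ 0.3706 -0.2435  0.799   0.4987] [ 0.3613 -0.2497]
side0 0.2 1001 [0.5831 0.0906 0.7966 0.4966] [0.5757 0.0872]
side0 0.30000000000000004 1012 [0.6455 0.0938 0.797  0.4829] [0.6449 0.0921]
side0 0.4 1575 [0.6446 0.0861 0.7969 0.4844] [0.6385 0.0811]
side0 0.5 743 [0.6618 0.1122 0.7973 0.4954] [0.6546 0.1029]
t: 2.58
eef_pos: [0.5614, -0.0221, 0.1733]
ee_rot: [3.141, 0.001, 0.004]
contact_force: [0.8, -1.2, 0.5]
gripper_width: 0.0853
grasp_force: 0.0
[ 0.56136531 -0.02211879  0.17334177] [3.14107336e+00 6.44830994e-04 3.51582143e-03]
```

View pics/w2.png

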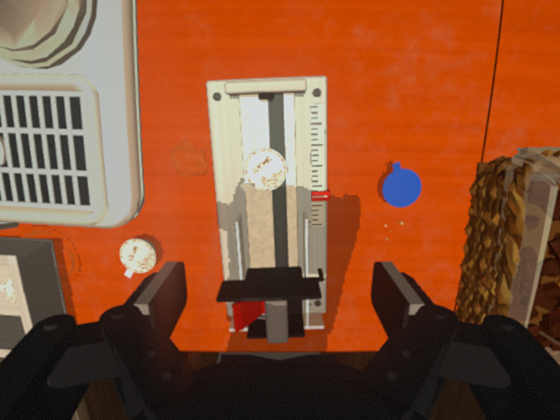

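Run:
```python
from h import *
a=cv2.imread('pics/w2.png'); b=a[75:220,200:335]; lo=a[240:340,205:335]
A=cv2.resize(b,None,fx=4,fy=4,interpolation=cv2.INTER_CUBIC)
B=cv2.resize(lo,None,fx=2,fy=2,interpolation=cv2.INTER_CUBIC)
im=np.zeros((580,800,3),np.uint8); im[:,:540]=A; im[:200,540:800]=B
w=cv2.imread('pics/w1.png')[150:200,235:325]; W=cv2.resize(w,(260,144),interpolation=cv2.INTER_CUBIC); im[220:364,540:]=W
cv2.imwrite('pics/z2.png',im)
```

```text
(no output)
```

View pics/z2.png

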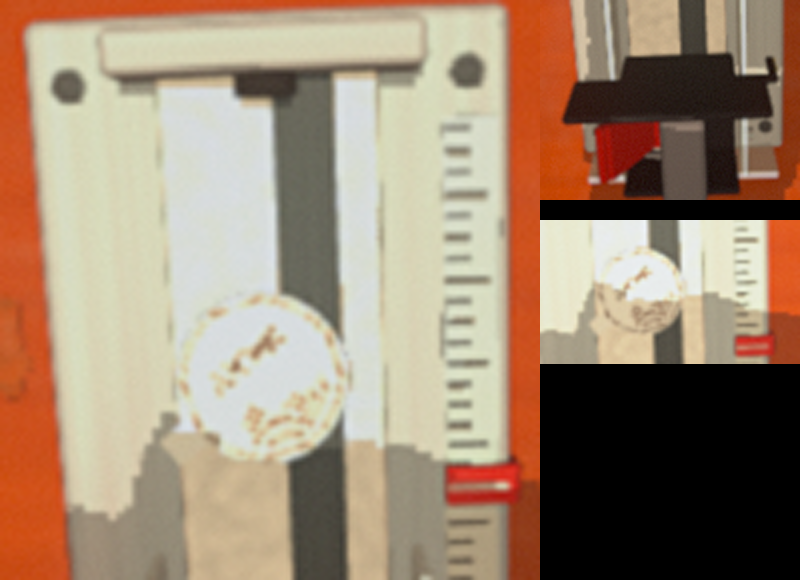

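Run:
```python
from h import *
np.set_printoptions(precision=4,suppress=True)
c=load('w2'); w=load('w1'); s=load('side0'); t=load('top0')
print('corners',plane(c,[[206.7,80.5],[326.2,76.5]],.009)); print('bolts',plane(c,[[317.5,303.5],[316.7,92.5],[217,96.5]],.009))
b=plane(c,[[317.5,303.5],[316.7,92.5]],.009); d=b[1]-b[0]; print('yaw',np.arctan2(d[1],d[0]),np.linalg.norm(d))
# edges of tray via colour (red/orange vs grey), w2 & w1
for n,cc in(('w1',w),('w2',c)):
    hsv=cv2.cvtColor(cc['pixels'],cv2.COLOR_RGB2HSV); orange=((hsv[...,0]<14)&(hsv[...,1]>190))
    L=[];Rr=[]
    for r in range(*((120,240) if n=='w1' else (90,290))):
        row=orange[r]; u=265 if n=='w1' else 250
        l=u
        while not row[l-2:l+1].all(): l-=1
        L.append((l,r))
    P=plane(cc,L,.009); p=np.polyfit(P[:,0],P[:,1],1); res=P[:,1]-np.polyval(p,P[:,0]); k=abs(res)<.003; p=np.polyfit(P[k,0],P[k,1],1);print(n,'left edge slope,y@.5',p[0],np.polyval(p,.5),k.mean())
# pod
print('pod by plane .039',plane(c,[[266,169.5]],.039),plane(w,[[235+(642-540)*90/260,150+(290-220)*50/144]],.039))
def tri(a,ua,b,ub):
    A=[];B=[]
    for cc,u in((a,ua),(b,ub)):
        o,d=rays(cc,[u]); d=d[0]/np.linalg.norm(d[0]); M=np.eye(3)-np.outer(d,d); A.append(M);B.append(M@o)
    return np.linalg.lstsq(np.vstack(A),np.hstack(B),rcond=None)[0]
print('pod tri w1w2',tri(w,[270.3,174.3],c,[266,169.5]),'w2-side',tri(c,[266,169.5],s,[286.5,307.5]))
print('clip',plane(c,[[321.2,196.5]],.014),plane(w,[[308.5,193.3]],.014),world(c,[[321,197]]), 'side tri',tri(c,[321.2,196.5],s,[277,335]))
# depth maps around pod
v,u=np.mgrid[130:215,225:310]; uv=np.c_[u.ravel(),v.ravel()]; P=world(c,uv); k=(P[:,2]>.033)&(P[:,2]<.05); Q=P[k]; print('pod depth n',k.sum(),Q.mean(0),Q.min(0),Q.max(0),np.median(Q[:,2]))
for z0,z1 in((.034,.05),):
    m=cv2.minAreaRect((Q[:,:2]*1000).astype(np.float32)); print(m)
    ctr=(Q.max(0)+Q.min(0))/2; 
# follower block/flange depth in w2
v,u=np.mgrid[240:345,205:335]; uv=np.c_[u.ravel(),v.ravel()]; P=world(c,uv); k=(P[:,2]>.070)&(P[:,2]<.085); Q=P[k]; print('flange/block top',k.sum(),Q.min(0),Q.max(0))
# same in top
```

```text
corners [[ 0.6669  0.0435  0.009 ]
 [ 0.6702 -0.0656  0.009 ]]
bolts [[ 0.4351 -0.0655  0.009 ]
 [ 0.6561 -0.0573  0.009 ]
 [ 0.6528  0.0347  0.009 ]]
yaw 0.037071022725042105 0.2212327231383734
w1 left edge slope,y@.5 0.037792608062186 0.04072873559501253 1.0
w2 left edge slope,y@.5 0.03294860512639922 0.0405261801308919 0.995
pod by plane .039 [[ 0.5894 -0.0112  0.039 ]] [[ 0.5896 -0.0117  0.039 ]]
pod tri w1w2 [ 0.5902 -0.0116  0.0429] w2-side [ 0.5877 -0.0107  0.0329]
clip [[ 0.5588 -0.0641  0.014 ]] [[ 0.5592 -0.0628  0.014 ]] [[ 0.5583 -0.0639  0.0143]] side tri [ 0.5591 -0.0647  0.0119]
pod depth n 1523 [ 0.5888 -0.0095  0.0378] [ 0.5701 -0.0288  0.0353] [0.608  0.0122 0.0402] 0.037766239966612325
((589.1407470703125, -8.234138488769531), (37.72636032104492, 41.244319915771484), 0.718795895576477)
flange/block top 1838 [ 0.4367 -0.0594  0.07  ] [0.4897 0.032  0.0795]
```

```bash
python3 -m crank '[[[0.092,-0.036,0.15],-0.011,-1],[[0.092,-0.036,0.32],-0.011,-1],[[0.092,-0.036,0.45],-0.011,-1],[[0.092,-0.036,0.505],-0.011,-1],[[0.092,-0.036,0.505],-0.011,-1],[[0.092,-0.036,0.505],-0.011,1],[[0.092,-0.036,0.505],-0.011,1],[[0.092,-0.036,0.505],-0.011,1],[[0.092,-0.036,0.505],-0.011,1],[[0.092,-0.036,0.505],-0.011,1]]' 20
```

```text
t: 3.88
eef_pos: [0.5885, -0.0106, 0.0211]
ee_rot: [3.141, 0.057, 0.003]
contact_force: [-1.9, -0.7, 9.7]
gripper_width: 0.0375
grasp_force: 18.3
```

```bash
python3 -m crank '[[[0,0,-0.2],0,1],[[0,0,-0.4],0,1],[[-0.15,0,-0.4],0,1],[[-0.3,-0.05,-0.4],0,1],[[-0.43,-0.15,-0.4],0,1],[[-0.43,-0.3,-0.4],0,1],[[-0.43,-0.45,-0.4],0,1],[[-0.43,-0.45,-0.4],0,1]]'
```

```text
t: 4.88
eef_pos: [0.4539, 0.1221, 0.1403]
ee_rot: [-3.141, -0.062, -0.002]
contact_force: [0.0, -0.4, 0.4]
gripper_width: 0.0372
grasp_force: 19.5
```

```bash
python3 -m crank '[[[0.01,-0.2,0],0,1],[[0.02,-0.4,0],0,1],[[0.037,-0.6,0],0,1],[[0.037,-0.66,0],0,1],[[0.037,-0.66,0],0,1],[[0.037,-0.66,0.17],0,1],[[0.037,-0.66,0.33],0,1],[[0.037,-0.66,0.33],0,1]]'
python3 - <<'E'
from h import *
c=cap('side'); cv2.imwrite('pics/s1.png',cv2.resize(c['pixels'][150:350,150:400,::-1],None,fx=3,fy=3))
E
```

```text
t: 5.88
eef_pos: [0.4571, 0.3157, 0.0386]
ee_rot: [3.138, 0.054, -0.009]
contact_force: [-0.1, 0.6, 0.2]
gripper_width: 0.0372
grasp_force: 19.7
```

View pics/s1.png

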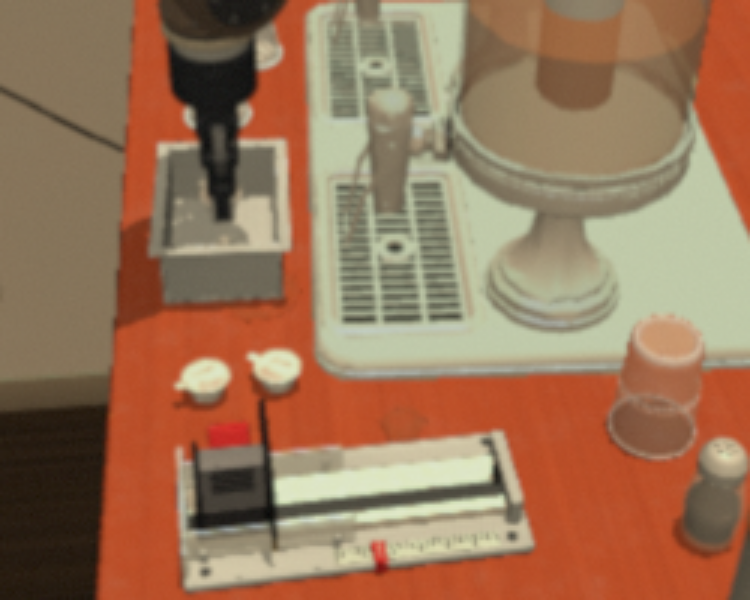

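The gripper is down inside the pan at crop position (220,200), the runner is empty, and the clip is undisturbed at (379,556). I'll open partly and rise.

```bash
python3 -m crank '[[[0,0,0],0,-0.3],[[0,0,0],0,-0.3],[[0,0,0],0,-0.3],[[0,0,-0.17],0,-0.3],[[0,0,-0.37],0,-0.3],[[0,0.2,-0.37],0,-1],[[0,0.4,-0.37],0,-1],[[0,0.6,-0.37],0,-1],[[0,0.6,-0.37],0,-1]]'
python3 - <<'E'
from h import *
np.set_printoptions(precision=4,suppress=True)
c=cap('wrist','w3.png'); c2=cap('side'); a=c2['pixels'][150:350,150:400,::-1]
im=np.zeros((600,800,3),np.uint8); im[:315,:420]=cv2.resize(c['pixels'][:,:,::-1],(420,315)); im[320:320+280,:375]=cv2.resize(c2['pixels'][190:260,180:273,::-1],(375,280));cv2.imwrite('pics/s2.png',im)
print(c['s']['eef_pos'])
E
```

```text
t: 7.05
eef_pos: [0.4648, 0.1353, 0.1524]
ee_rot: [3.141, 0.05, 0.001]
contact_force: [-0.2, 1.8, 0.8]
gripper_width: 0.0853
grasp_force: 0.0
[0.4648 0.1353 0.1524]
```

View pics/s2.png

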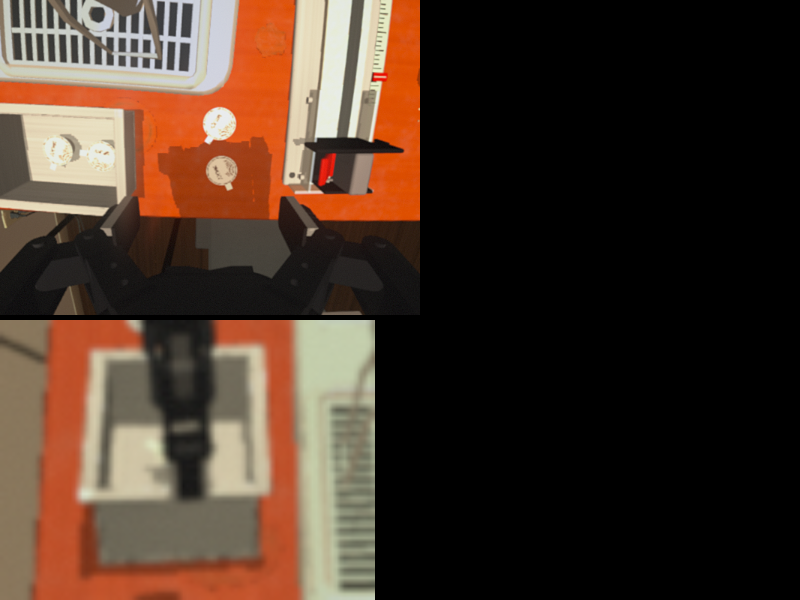

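Both pods lie in the pan, at (58,150) and (101,155), and the open red lever is at (327,168). I'll go above the pocket with the opening at about 72 mm.

```bash
python3 -m crank '[[[-0.034,0.2,0],0,-0.69],[[-0.034,0.4,0],0,-0.69],[[-0.034,0.487,0],0,-0.69],[[-0.034,0.487,0],0,-0.69],[[-0.034,0.487,0],0,-0.69]]'
python3 - <<'E'
from h import *
np.set_printoptions(precision=4,suppress=True)
O=np.array([.569,-.0135]);y=.035;M=np.array([[np.cos(y),np.sin(y)],[-np.sin(y),np.cos(y)]])
for n in('w2','w3'):
    c=load(n); p=c['pixels'].astype(int); m=(p[...,0]>110)&(p[...,1]<45)&(p[...,2]<45); v,u=np.nonzero(m)
    P=world(c,np.c_[u,v]); T=np.c_[(P[:,:2]-O)@M.T,P[:,2]]; k=(P[:,2]>.025)&(P[:,2]<.09)&(abs(T[:,1])<.07)&(T[:,0]<-.05)
    T=T[k]; T[:,0]+=.111; print(n,k.sum(),np.percentile(T,[2,50,98],axis=0))
    v,u=np.mgrid[0:330,0:560]; uv=np.c_[u.ravel(),v.ravel()]; P=world(c,uv); T=np.c_[(P[:,:2]-O)@M.T,P[:,2]]; T[:,0]+=.111
    f=T[(T[:,2]>.073)&(T[:,2]<.083)&(abs(T[:,1])<.06)&(T[:,0]>-.03)&(T[:,0]<.04)]; print(' top',len(f),np.percentile(f,[1,99],axis=0))
    f=f[(f[:,1]>.015)|(f[:,1]<-.02)];print(' flange',np.percentile(f,[1,50,99],axis=0))
E
```

```text
t: 7.78
eef_pos: [0.4598, -0.0067, 0.1518]
ee_rot: [-3.141, -0.059, -0.0]
contact_force: [0.6, 0.1, 0.2]
gripper_width: 0.0724
grasp_force: 0.0
w2 642 [[-0.0121  0.0109  0.0399]
 [-0.0012  0.026   0.0606]
 [ 0.0146  0.0359  0.0688]]
 top 1361 [[-0.006  -0.0405  0.0732]
 [ 0.0293  0.0459  0.079 ]]
 flange [[ 0.0244 -0.0416  0.0731]
 [ 0.0278  0.0223  0.0771]
 [ 0.0296  0.0473  0.0791]]
w3 653 [[-0.0172  0.0081  0.0303]
 [ 0.0024  0.0303  0.065 ]
 [ 0.0155  0.0372  0.069 ]]
 top 2276 [[-0.0207 -0.0383  0.0733]
 [ 0.0289  0.0479  0.079 ]]
 flange [[ 0.0238 -0.041   0.0733]
 [ 0.0269  0.0244  0.0773]
 [ 0.0289  0.0489  0.0791]]
```

```bash
python3 -m crank '[[[0,0,0.13],0,-0.69],[[0,0,0.13],0,-0.69],[[0,0,0.13],0,-0.69]]'
```

```text
t: 8.15
eef_pos: [0.46, -0.0073, 0.1135]
ee_rot: [3.141, 0.059, 0.0]
contact_force: [-0.2, -0.6, -0.2]
gripper_width: 0.0723
grasp_force: 0.0
```

```bash
python3 -m crank '[[[0,0.01,0],0,-0.69],[[0,0.01,0.1],0,-0.69],[[0,0.01,0.18],0,-0.69],[[0,0.01,0.222],0,-0.69],[[0,0.01,0.222],0,-0.69],[[0,0.01,0.222],0,-0.69]]'
```

```text
t: 8.9
eef_pos: [0.4602, -0.0111, 0.0469]
ee_rot: [3.141, 0.057, 0.002]
contact_force: [-0.1, 0.2, 0.2]
gripper_width: 0.0722
grasp_force: 0.0
```

```bash
python3 -m crank '[[[0.04,0,0],0,-0.69],[[0.08,0,0],0,-0.69],[[0.12,0,0],0,-0.69],[[0.16,0,0],0,-0.69],[[0.2,0,0],0,-0.69],[[0.24,0,0],0,-0.69],[[0.25,0,0],0,-0.69],[[0.25,0,0],0,-0.69],[[0.25,0,0],0,-0.69]]'
python3 - <<'E'
from h import *
c=cap('wrist','w4.png'); print(c['s']['eef_pos'])
cv2.imwrite('pics/v4.png',c['pixels'][:,:,::-1])
E
```

```text
t: 10.02
eef_pos: [0.5345, -0.0083, 0.0462]
ee_rot: [3.141, 0.057, -0.0]
contact_force: [-4.2, 0.3, 3.1]
gripper_width: 0.0723
grasp_force: 1.8
[ 0.53451768 -0.00830265  0.04624027]
```

View pics/w4.png

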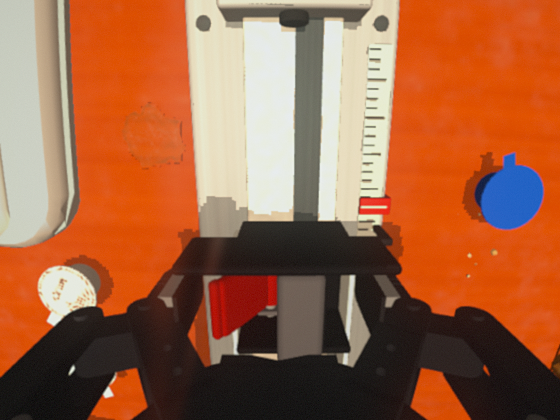

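The pointer, dark in the shadow, is at about (383,236). The clip's white line is at (375,206), so a little more travel is needed, and the lever is still open at (243,303).

```bash
cat > m.py <<'E'
from h import *
import sys
np.set_printoptions(precision=4,suppress=True)
O=np.array([.569,-.0135]);y=.035;M=np.array([[np.cos(y),np.sin(y)],[-np.sin(y),np.cos(y)]])
def tr(P): return np.c_[(P[:,:2]-O)@M.T,P[:,2]]
def meas(c):
    v,u=np.mgrid[150:290,130:430]; uv=np.c_[u.ravel(),v.ravel()]; P=world(c,uv); T=tr(P); g=c['pixels'][uv[:,1],uv[:,0]].astype(int)
    k=(T[:,2]>.073)&(T[:,2]<.083)&(abs(T[:,1])<.06); f=T[k]; f=f[(f[:,1]>.02)&(f[:,1]<.046)|(f[:,1]<-.02)&(f[:,1]>-.038)]
    print('flange x',np.percentile(f[:,0],[2,50,98]),'=> pointer x',np.percentile(f[:,0],[2,98]).mean())
    k=(T[:,1]<-.042)&(T[:,1]>-.050)&(T[:,2]>.022)&(T[:,2]<.034); f=T[k]; print('pointer px',len(f),np.percentile(f,[2,50,98],axis=0) if len(f) else '', uv[k].mean(0) if len(f) else '')
    red=(g[:,0]>130)&(g[:,1]<60)&(g[:,2]<60)&(T[:,1]<-.04)&(T[:,1]>-.062)&(T[:,2]<.03); f=T[red]; print('clip red',len(f),np.percentile(f,[2,98],axis=0))
    wh=(g[:,1]>120)&(g[:,0]>160); r=uv[red]; b=(uv[:,0]>r[:,0].min()+2)&(uv[:,0]<r[:,0].max()-2)&(uv[:,1]>np.percentile(r[:,1],15))&(uv[:,1]<np.percentile(r[:,1],85))&wh; print('line px',uv[b].mean(0),b.sum(),'tray',tr(plane(c,[uv[b].mean(0)],.014)), 'depth',T[b].mean(0))
if __name__=='__main__': meas(load(sys.argv[1]))
E
python3 m.py w4; python3 m.py w2
```

```text
flange x [-0.0271 -0.0191 -0.0171] => pointer x -0.022137219466472097
pointer px 50 [[-0.0215 -0.0482  0.0274]
 [-0.0183 -0.0452  0.031 ]
 [-0.0177 -0.0443  0.0332]] [375.86 228.1 ]
clip red 351 [[-0.0157 -0.0587  0.0107]
 [-0.0066 -0.0406  0.0151]]
line px [373.8378 206.9865] 74 tray [[-0.0119 -0.0487  0.014 ]] depth [-0.0118 -0.0486  0.0142]Traceback (most recent call last):
  File "m.py", line 13, in <module>
    if __name__=='__main__': meas(load(sys.argv[1]))
                             ~~~~^^^^^^^^^^^^^^^^^^^
  File "m.py", line 9, in meas
    print('flange x',np.percentile(f[:,0],[2,50,98]),'=> pointer x',np.percentile(f[:,0],[2,98]).mean())
                     ~~~~~~~~~~~~~^^^^^^^^^^^^^^^^^^
    return _quantile_unchecked(
        a, q, axis, out, overwrite_input, method, keepdims, weights)
    return _ureduce(a,
                    func=_quantile_ureduce_func,
    ...<5 lines>...
                    overwrite_input=overwrite_input,
                    method=method)
    r = func(a, **kwargs)
    result = _quantile(arr,
                       quantiles=q,
    ...<2 lines>...
                       out=out,
                       weights=wgt)
    slices_having_nans = np.isnan(arr[-1, ...])
                                  ~~~^^^^^^^^^
IndexError: index -1 is out of bounds for axis 0 with size 0
```

```bash
python3 -m crank '[[[0.014,0,0],0,-0.69],[[0.028,0,0],0,-0.69],[[0.028,0,0],0,-0.69],[[0.028,0,0],0,-0.69]]'
python3 - <<'E'
from m import *
c=cap('wrist','w5.png'); print(c['s']['eef_pos']); meas(c)
a=c['pixels'][185:245,340:420,::-1]; cv2.imwrite('pics/v5.png',cv2.resize(a,None,fx=10,fy=10,interpolation=cv2.INTER_CUBIC))
E
```

```text
t: 10.58
eef_pos: [0.5429, -0.008, 0.0462]
ee_rot: [3.141, 0.057, -0.0]
contact_force: [-3.9, 2.2, 2.5]
gripper_width: 0.0723
grasp_force: 1.9
[ 0.5429 -0.008   0.0462]
flange x [-0.0186 -0.0107 -0.0087] => pointer x -0.013671030446395293
pointer px 47 [[-0.0132 -0.0477  0.027 ]
 [-0.0099 -0.0451  0.0308]
 [-0.0092 -0.0444  0.0337]] [375.8298 228.1489]
clip red 349 [[-0.0159 -0.0589  0.0104]
 [-0.0066 -0.0405  0.015 ]]
line px [373.0682 220.3636] 88 tray [[-0.0115 -0.0489  0.014 ]] depth [-0.0115 -0.0489  0.0142]
```

View pics/v5.png

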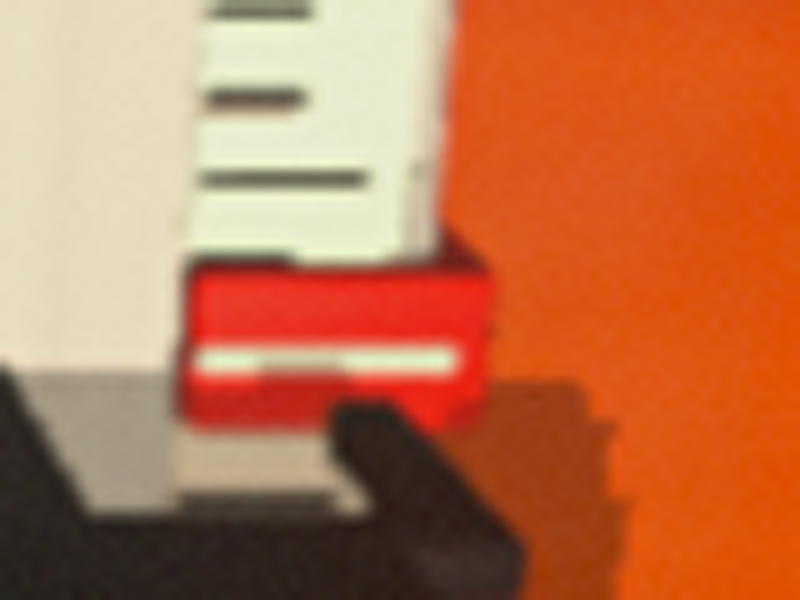

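The dark pointer tip is at about (376.5,225.5) in the full image, just in front of the clip line at (373,220.5). The tip stands 12 mm higher than the line, so this view has parallax that I need to compute.

```bash
python3 - <<'E'
from m import *
c=load('w5')
print('tip',tr(plane(c,[[376.5,225.5],[378,227],[377,229]],.026)))
uv=np.array([[u,v] for v in range(222,246) for u in range(370,394)]);T=tr(world(c,uv));k=(T[:,2]>.02)&(T[:,1]<-.042)
for a,b in zip(uv[k][::9],T[k][::9]): print(a,b)
v,u=np.mgrid[225:275,180:400]; uv=np.c_[u.ravel(),v.ravel()];T=tr(world(c,uv));g=c['pixels'][uv[:,1],uv[:,0]].max(1)
for lo,hi in((-.036,-.03),(-.01,.0),(.02,.03),(.035,.045)):
    k=(T[:,2]>.0745)&(T[:,2]<.082)&(T[:,1]>lo)&(T[:,1]<hi); print(lo,np.percentile(T[k],[2,20,50,80,98],axis=0)[:,[0,2]].T)
s=cap('side','s5.png')
E
python3 -c "
import cv2;a=cv2.imread('pics/s5.png')[285:350,200:300];cv2.imwrite('pics/v6.png',cv2.resize(a,None,fx=8,fy=8,interpolation=cv2.INTER_CUBIC))"
```

```text
tip [[-0.0105 -0.0473  0.026 ]
 [-0.0114 -0.0482  0.026 ]
 [-0.0126 -0.0478  0.026 ]]
[373 225] [-0.0099 -0.0451  0.0269]
[376 226] [-0.0099 -0.0461  0.0287]
[378 227] [-0.0099 -0.0468  0.0301]
[379 228] [-0.0096 -0.0465  0.0327]
[379 229] [-0.0097 -0.0462  0.0338]
[379 230] [-0.0096 -0.0456  0.0359]
[377 231] [-0.0102 -0.0447  0.0356]
[375 232] [-0.0121 -0.0449  0.0319]
[384 232] [-0.0097 -0.0473  0.0386]
[381 233] [-0.0095 -0.0452  0.0403]
[378 234] [-0.0108 -0.0444  0.0383]
[387 234] [-0.0091 -0.0474  0.043 ]
[384 235] [-0.0099 -0.0462  0.0422]
[381 236] [-0.0097 -0.044   0.0442]
[378 237] [-0.0096 -0.0421  0.0457]
[387 237] [-0.0095 -0.0465  0.0459]
[384 238] [-0.0095 -0.0445  0.0473]
[381 239] [-0.0103 -0.0433  0.0467]
[390 239] [-0.0098 -0.0473  0.0478]
[387 240] [-0.0101 -0.0457  0.0484]
[385 241] [-0.0104 -0.0446  0.049 ]
[383 242] [-0.0115 -0.0442  0.0474]
[392 242] [-0.0113 -0.0484  0.0481]
[391 243] [-0.0123 -0.0484  0.0469]
[384 245] [-0.0125 -0.0443  0.0489]
-0.036 [[-0.013  -0.0117 -0.0104 -0.0092 -0.0086]
 [ 0.0748  0.0765  0.0772  0.078   0.0789]]
-0.01 [[-0.0127 -0.0115 -0.0102 -0.0093 -0.0087]
 [ 0.0747  0.0763  0.0774  0.0781  0.0787]]
0.02 [[-0.0126 -0.0115 -0.0103 -0.0093 -0.0088]
 [ 0.0747  0.0762  0.0775  0.0782  0.0789]]
0.035 [[-0.0128 -0.0116 -0.0104 -0.0094 -0.0087]
 [ 0.0748  0.0762  0.0774  0.0781  0.0787]]
```

View pics/v6.png

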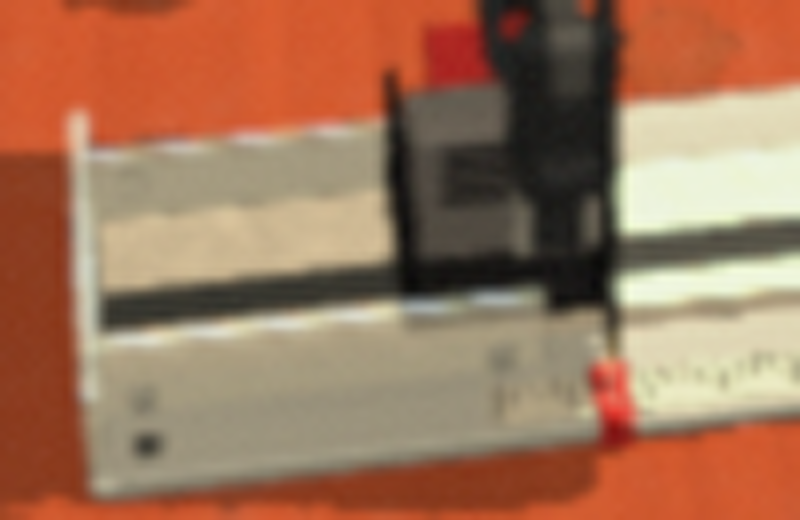

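The side view agrees: the pointer tip at crop (613,352) stands over the clip at (612,400), and the red lever is still open. Flange and clip differ by 1 mm or less in the wrist depth, so I'll centre the hand at y 1.5 and squeeze.

```bash
python3 -m crank '[[[0,0.009,0],0,-0.69],[[0,0.017,0],0,-0.6],[[0,0.017,0],0,-0.3],[[0,0.017,0],0,0],[[0,0.017,0],0,0.3],[[0,0.017,0],0,1],[[0,0.017,0],0,1],[[0,0.017,0],0,1],[[0,0.017,0],0,1],[[0,0.017,0],0,1]]' 60
python3 - <<'E'
from m import *
c=cap('wrist','w6.png'); s=env.get_state();print(s['eef_pos'],s['gripper_width'],s['grasp_force'],s['contact_force']); meas(c)
v,u=np.mgrid[225:275,180:400]; uv=np.c_[u.ravel(),v.ravel()];T=tr(world(c,uv))
for lo,hi in((-.036,-.03),(.02,.03)):
    k=(T[:,2]>.0745)&(T[:,2]<.082)&(T[:,1]>lo)&(T[:,1]<hi); print(lo,np.percentile(T[k],[2,20,50,80,98],axis=0)[:,0])
E
```

```text
t: 11.92
eef_pos: [0.5439, -0.014, 0.0475]
ee_rot: [3.141, 0.055, 0.003]
contact_force: [-5.7, -4.2, 18.7]
gripper_width: 0.0247
grasp_force: 63.9
[ 0.5439 -0.014   0.0475] 0.02468792090609693 63.873078169708606 [-6.0949 -3.3237 18.7975]
flange x [-0.0176 -0.0097 -0.008 ] => pointer x -0.012792194092649065
pointer px 53 [[-0.012  -0.0484  0.0266]
 [-0.0092 -0.0455  0.03  ]
 [-0.0085 -0.0448  0.0339]] [364.4717 227.1132]
clip red 361 [[-0.0642 -0.0618 -0.0009]
 [-0.0065 -0.0407  0.015 ]]
line px [358.8939 225.5985] 132 tray [[-0.0144 -0.0472  0.014 ]] depth [-0.0151 -0.0477  0.0121]
-0.036 [-0.0122 -0.011  -0.0096 -0.0086 -0.008 ]
0.02 [-0.0128 -0.0114 -0.0098 -0.0087 -0.008 ]
```

Run:
```python
from m import *
for n in('w2','w4','w5','w6'):
    c=load(n); p=c['pixels'].astype(int); v,u=np.nonzero((p[...,0]>90)&(p[...,1]<45)&(p[...,2]<45)); uv=np.c_[u,v]; T=tr(world(c,uv))
    k=(T[:,2]>.03)&(T[:,2]<.09)&(abs(T[:,1])<.045)&(T[:,0]<-.01); print(n,'lever',k.sum(),np.percentile(T[k],[2,50,98],axis=0).ravel() if k.sum()>3 else '')
    # clip: red along scale columns, edges in x at ty ~ -.045..-.055 by image profile
    t=np.linspace(-.03,.01,401); K=c['intrinsics']; Ti=np.linalg.inv(c['T'])
    def proj(P):
        q=(np.c_[P,np.ones(len(P))]@Ti.T)[:,:3]; x=q[:,0]/-q[:,2]; y=q[:,1]/q[:,2]; r=1+float(c['k1'])*(x*x+y*y); return np.c_[K[0,0]*x*r+K[0,2],K[1,1]*y*r+K[1,2]]
    acc=0
    for ty in np.arange(-.057,-.0515,.001):
        xy=O+np.c_[t,np.full_like(t,ty)]@M; q=proj(np.c_[xy,np.full_like(t,.0145)]).astype(np.float32)
        acc=acc+cv2.remap(c['pixels'].astype(np.float32),q[:,0][None],q[:,1][None],cv2.INTER_LINEAR)[0]
    acc/=6; redn=acc[:,0]-acc[:,1]; g=acc[:,1]
    z=(t>-.018)&(t<-.005); i=np.nonzero(z)[0]; core=(t>-.0145)&(t<-.008); w=np.clip(g-np.percentile(g[core],30),0,None)*core
    rr=t[(acc[:,0]>130)&(acc[:,2]<60)]; print('  line x',(w*t).sum()/w.sum(), g[core].max(),'red',rr.min(),rr.max())
```

```text
w2 lever 688 [-0.1358  0.0096  0.0398 -0.1123  0.0255  0.0605 -0.0961  0.0359  0.0687]
  line x -0.011415998589979786 144.4419 red -0.016 -0.006099999999999998
w4 lever 3075 [-0.0586  0.0082  0.0391 -0.0456  0.0257  0.0602 -0.0309  0.0361  0.0688]
  line x -0.011455257729363167 184.7116 red -0.023 -0.005599999999999997
w5 lever 3073 [-0.0501  0.0082  0.0391 -0.0372  0.0257  0.06   -0.0226  0.0362  0.0687]
  line x -0.011447055440884047 176.75081 red -0.0157 -0.0053999999999999986
w6 lever 1024 [-0.0497  0.0075  0.0624 -0.0322  0.0103  0.0751 -0.0126  0.035   0.0772]
  line x -0.01146908483594181 177.63167 red -0.016099999999999996 -0.005599999999999997
```

```bash
python3 -m crank '[[[-0.004,0,0],0,1],[[-0.004,0,0],0,1],[[-0.004,0,0],0,1],[[-0.004,0,0],0,1]]'
cat > n.py <<'E'
from m import *
import sys
c=cap('wrist',sys.argv[1]+'.png'); s=env.get_state();print(s['t'],s['eef_pos'],s['gripper_width'],s['grasp_force'],s['contact_force'])
v,u=np.mgrid[215:285,180:400]; uv=np.c_[u.ravel(),v.ravel()];T=tr(world(c,uv))
for lo,hi in((-.036,-.03),(.02,.03)):
    k=(T[:,2]>.0745)&(T[:,2]<.082)&(T[:,1]>lo)&(T[:,1]<hi); print(lo,np.percentile(T[k],[2,50,98],axis=0)[:,0])
E
python3 n.py w7
```

```text
t: 12.48
eef_pos: [0.5438, -0.014, 0.0475]
ee_rot: [3.14, 0.054, 0.007]
contact_force: [-0.7, -2.3, 15.7]
gripper_width: 0.0248
grasp_force: 62.4
12.525 [ 0.5438 -0.014   0.0475] 0.025157127657164012 62.42870074798702 [-0.9762 -2.9865 15.4727]
-0.036 [-0.0125 -0.0098 -0.0082]
0.02 [-0.0178 -0.0102 -0.0081]
```

Run:
```python
from m import *
cap('side','s7.png')
for n in('s5','s7'):
    c=load(n); p=c['pixels'].astype(float); print(n)
    o,_=rays(c,[[0,0]]); ny=M[1]
    def onY(uv,ty):
        o,d=rays(c,uv); k=(ty-(o[:2]-O)@ny)/(d[:,:2]@ny); return tr(o+d*k[:,None])
    for v in range(320,332):
        r=p[v,268:288]; lum=r.mean(1); red=np.clip(r[:,0]-1.5*r[:,1],0,None); bg=np.median(lum); w=np.clip(bg-25-lum,0,None)*(red<30)
        u=np.arange(268,288); j=(u>272)&(u<281); w=w*j
        if w.sum()>20: uc=(w*u).sum()/w.sum(); print(v,round(uc,2),round(w.sum()),onY([[uc,v]],-.046)[0])
    u,v=np.meshgrid(np.arange(268,290),np.arange(325,345)); k=(p[325:345,268:290,0]>140)&(p[325:345,268:290,1]<85)&(p[325:345,268:290,2]<70)
    uv=np.c_[u[k],v[k]]; T=tr(plane(c,uv,.0145)); kk=(T[:,1]>-.060)&(T[:,1]<-.040); T=T[kk]; print('clip',kk.sum(),T.mean(0),T.min(0),T.max(0)); 
    for r in np.unique(uv[kk][:,1]): q=uv[kk][uv[kk][:,1]==r]; print(r,q[:,0].min(),q[:,0].max(),tr(plane(c,[[q[:,0].mean(),r]],.0145))[0])
```

```text
s5
320 274.27 529 [-0.0165 -0.046   0.0545]
321 274.28 532 [-0.0164 -0.046   0.0514]
322 274.28 397 [-0.0164 -0.046   0.0483]
323 274.69 149 [-0.0155 -0.046   0.045 ]
324 276.0 79 [-0.0127 -0.046   0.0413]
325 275.98 94 [-0.0127 -0.046   0.0381]
326 275.84 94 [-0.013 -0.046  0.035]
327 275.82 101 [-0.013  -0.046   0.0318]
328 275.7 56 [-0.0132 -0.046   0.0286]
329 274.72 34 [-0.0152 -0.046   0.0257]
clip 12 [-0.0144 -0.0522  0.0145] [-0.0169 -0.0586  0.0145] [-0.01   -0.0421  0.0145]
331 274 274 [-0.0161 -0.0421  0.0145]
332 274 275 [-0.0154 -0.0448  0.0145]
333 274 275 [-0.0158 -0.0474  0.0145]
336 275 277 [-0.0138 -0.0555  0.0145]
337 275 278 [-0.0131 -0.0582  0.0145]
s7
320 274.4 532 [-0.0162 -0.046   0.0545]
321 274.39 532 [-0.0162 -0.046   0.0514]
322 274.35 394 [-0.0163 -0.046   0.0482]
323 274.8 128 [-0.0153 -0.046   0.0449]
324 276.3 67 [-0.0121 -0.046   0.0412]
325 276.23 72 [-0.0122 -0.046   0.038 ]
326 275.62 81 [-0.0134 -0.046   0.0351]
327 275.58 68 [-0.0135 -0.046   0.0319]
328 275.55 68 [-0.0135 -0.046   0.0286]
329 274.61 51 [-0.0155 -0.046   0.0257]
330 273.83 48 [-0.0171 -0.046   0.0228]
clip 10 [-0.014  -0.0513  0.0145] [-0.0169 -0.0586  0.0145] [-0.01   -0.0421  0.0145]
331 274 274 [-0.0161 -0.0421  0.0145]
332 274 275 [-0.0154 -0.0448  0.0145]
333 274 275 [-0.0158 -0.0474  0.0145]
336 276 277 [-0.0128 -0.0557  0.0145]
337 276 278 [-0.0121 -0.0584  0.0145]
```

Run:
```python
from m import *
for n in('side0','s5','s7'):
    c=load(n); p=c['pixels'].astype(float); print(n)
    for r in range(329,342):
        u=np.arange(270,284); q=p[r,270:284]; w=np.clip((q[:,0]-q[:,1])-45,0,None); w[q[:,2]>130]=0
        if w.sum()>30: uc=(w*u).sum()/w.sum(); print(r,round(uc,2),round(w.sum()),tr(plane(c,[[uc,r]],.0145))[0][:2], (q[:,0]-q[:,1]).astype(int))
```

```text
side0
330 275.73 85 [-0.012 -0.04 ] [10 11 12 27 59 68 65 73 43 14  9 10 11  7]
331 275.54 273 [-0.0128 -0.0425] [ 10   9  13  47 116 115  97 109  59  13   3   3   4   4]
332 275.58 300 [-0.0132 -0.0451] [  6   4   7  48 128 117  91 117  69  13   1   1   0   2]
333 275.85 305 [-0.013  -0.0478] [  4   2   3  30 103 120 104 125  78  13  -1   0   0   0]
334 276.08 296 [-0.0129 -0.0504] [  4   3   3  16  75 124 113 120  89  20   2   0   1   2]
335 276.24 319 [-0.0129 -0.053 ] [  3   4   5  12  62 129 126 123 104  41   7   2   2   4]
336 276.6 366 [-0.0126 -0.0557] [  4   5   5   9  44 122 146 141 120  62  15   6   7   9]
337 276.72 264 [-0.0127 -0.0583] [  8   8   8   8  28  84 123 123 101  58  16   6   7   8]
338 276.76 156 [-0.013  -0.0608] [ 8  8  7  8 19 61 94 96 82 48 14  6  9 10]
339 277.46 199 [-0.0119 -0.0635] [ 7  8  8 10 24 66 94 92 87 67 47 44 51 55]
340 279.0 444 [-0.0091 -0.0665] [38 41 46 50 59 80 87 91 95 94 93 94 97 98]
341 276.88 718 [-0.0139 -0.0683] [ 91  94  95  97  94  86  82  88  98 103 105 104 105 106]
s5
330 275.81 147 [-0.0119 -0.04  ] [ 9  7  9 25 64 83 87 93 51
[... 1392 characters left out ...]
0504] [ 13  12  15  35  95 135 120 134  96  21   0   1   0   1]
335 276.16 387 [-0.0131 -0.053 ] [ 13  13  14  28  82 142 137 134 117  46   5   1   1   2]
336 276.54 460 [-0.0127 -0.0557] [ 13  12  11  18  59 141 165 158 135  72  17   7   8  10]
337 276.76 341 [-0.0126 -0.0583] [ 10  10   8  12  34  97 141 142 119  67  19   8   8   9]
338 276.79 217 [-0.0129 -0.0608] [  7   7   8   8  22  70 112 110  94  56  16   7   8  11]
339 277.74 285 [-0.0113 -0.0636] [  8   9  10  12  29  77 105 107 101  76  53  50  58  63]
340 278.88 589 [-0.0094 -0.0664] [ 30  37  46  57  69  92 101 104 110 109 107 108 112 114]
341 277.64 805 [-0.0123 -0.0686] [ 66  72  84 102 103  99  94 101 112 120 120 119 121 122]
```

```bash
python3 -c "
from station import env
print(env.hand_in())"
```

```text
the job is handed in; nothing more can be done
None
```

I handed the job in at about 12.5 s: the spoiled pod is in the waste pan, and the follower is held with its pointer about 0.5–1 mm from the marker line by measurement. The lever reads as fully closed (from measurement, not a picture), still gripped at about 62 N, and the clip has not moved.

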